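Clear the press lid and hold it open at the flag

TASK

Clear the two wooden offcuts off the lid of the small sprung press into the yellow bowl, without disturbing the other things on the table. Only then take the lid by its bar handle, lift it against its spring until the white pointer on its side lines up with the orange flag on the arc, and keep it still there so that sheets can be slid in. Finish while still holding the handle: do not let go, and do not push the flag.

Things in the scene. Friction and masses are not known exactly. Their poses are not given: they have to be found in the camera images.
- press: Small sprung table press, fixed to the table: wooden base 250 (x) x 320 (y) x 25 mm with a stack of green sheets on it. Origin at the centre of the base's underside, on the table; z up, -x is the front (towards the robot at yaw 0), where the lid's handle is.
- lid (a joint): Angle of the dark wooden press lid, 200 (x) x 260 (y) x 14 mm, its level top 62 mm above the table when shut, spanning press x = -100 to +100 mm. 0 shut, growing as the handle end is lifted, stop at 1.2 rad. A spring shuts it again whenever it is let go: lifting at the handle takes about 6 N at the start and 11 N at 0.7 rad.
- lid_hinge (a point): Centre of the lid's hinge line, which runs along the press's y axis at press x = +105 mm, 55 mm above the table; the lid turns about it.
- lid_bar (a point): Middle of the bar of the lid's steel handle, on the bar's axis: a round bar 12 mm thick, 120 mm long, parallel to the lid's front edge with a free gap of 39 mm to it; two 12 mm rods join its ends to the lid. 250 mm in front of the hinge line, 55 mm above the table when shut; moves with the lid. Its x axis runs from the bar to the hinge, its y axis along the bar.
- mark (a joint): Angle at which the orange flag is set, measured like the lid's angle about the same hinge line: the lid's white pointer lines up with the flag when joint lid equals joint mark. 0.35 to 0.70 rad; it is clamped by friction and must not be pushed. The arc that carries it is a 6 mm steel rod at press y = 150 mm, radius 205 mm about the hinge, up to 220 mm above the table.
- mark_flag (a point): Middle of the orange flag, a bar 65 x 10 x 8 mm clipped on the steel arc and pointing along the radius from the hinge, 215 mm from the hinge line, at press y = 156 mm. Its x axis points along the radius to the hinge. The white pointer is a bar 85 x 8 x 6 mm on the lid's +y edge at the same radius.
- offcut_block: Pale wooden block offcut 48 (x) x 22 (y) x 26 (z) mm, 13 to 25 g, lying on the lid; origin at the centre of its underside.
- offcut_dowel: End of a pale wooden dowel, 30 mm in diameter, 28 mm high, standing on the lid; 10 to 20 g; origin at the centre of its underside.
- bowl: Yellow bowl, 200 mm across the rim, 85 mm high, 0.5 kg, loose on the table to the left or right of the press; origin at the centre of its underside. The offcuts go in here.
- brush_pot: Clear pot 90 mm across and 100 mm high with brushes up to 205 mm high, standing on the other side of the press from the bowl; loose, leave alone. Origin at the centre of its underside.
- size_bottle: Clear bottle with a lilac cap, 60 mm across, 160 mm high; loose, leave alone. Origin under its centre.
- glue_jar: White jar 70 mm across, 80 mm high; loose, leave alone. Origin under its centre.
- weight: Brass weight 52 mm across, 50 mm high; loose, leave alone. Origin under its centre.
- bone_folder: Flat ivory-coloured folder 130 x 22 x 6 mm lying on the table; loose, leave alone. Origin at the centre of its underside.

How it is judged:
By the outcome, as a careful person would: the job done as asked, in the order asked, and still so for the second after the job is handed in, while the arm keeps its last pose, push and grip.
It also fails if it takes over 67 s, if anything falls off the work surface, if the arm or the gripper's body presses on something with over 40 N, if the wrist force passes 120 N, or if a joint passes its speed limit or range.

ROBOT

A 6-joint arm with a two-finger parallel gripper is mounted at the origin on the work surface. World frame = base frame: x ahead of the robot, y to its left, z up, the work surface at z = 0. Lengths are in m, angles in degrees, forces in N, time in s.
With the tool pointing down it reaches from about 0.35 to 0.95 m from the base axis. Payload 17.4 kg.
Tool frame: the origin (TCP) lies at the very end of the fingers, on their centre line; the grasp point (between the pads) lies 19 mm behind it; z points along the fingers, y is the line along which they close (so a half turn about z gives the same grasp; the last joint's range is limited). The gripper opens to 93 mm and grips with 3 to 60 N. Pads are 15 mm wide; open, the fingers measure 128 mm over their backs; the gripper's body (75 mm by 188 mm) begins 65 mm behind the grasp point.
Start: joints at [-71.837, 6.646, 82.598, -0, 90.757, -2.166], TCP at [0.234, -0.633, 0.219] pointing down, gripper open.
Joint ranges: [-162.19, 162.19], [-47.58, 125.68], [4.15, 143.07], [-65.23, 245.23], [0.69, 171.88], [-170.13, 170.13]. Speed limits (degrees/s): [108.29, 108.29, 127.2, 180, 180, 180].

INTERFACE

Orientations are given as [roll, pitch, yaw] about the fixed x, y, z axes, in that order (R = Rz(yaw) Ry(pitch) Rx(roll)).
In Python, from station import get_state, capture, finish_job, spot_in gives the robot as it stands.
- The arm moves only by the tool apply_moves, never from a script. Its argument "steps" is one flat list of numbers, 7 for each row, row after row: the shift along the tool's x, y, z as a fraction of full scale, then the turn, a rotation vector about the tool's x, y, z as a fraction of full scale, then the opening, from -1 (shut) to 1 (fully open), so that 0 is half open. In form: [dx, dy, dz, wx, wy, wz, claw, dx, dy, dz, wx, wy, wz, claw, ...]. A call has 1 to 5 rows; each row shifts and turns the commanded pose from where the row before left it, along the tool's axes as they then stand; what a row does not reach is not made up. Full scale, the value 1, is 800 mm for a shift and pi rad for a turn. A row lasts 1/10 s, in which the tool goes at most 50 mm and 8.59 degrees, less where a joint would pass 70% of its speed; a pose out of reach is approached as far as the arm can. A call with a number of a shift or a turn outside -1 to 1 is refused whole. A call with a gripper value outside its range is refused whole. The fingers move at their own pace and stop on an object; the grip force is fixed at half the most. Time passes only in rows, so rows that do not move let the fingers close. It gives the time, the measured TCP pose, the force, the opening and the grip force at its end, in the units of the state.
- get_state(): the state, without advancing time (a new reading comes with each control period).
- capture(name): name is "scene" or "side" or "wrist"; returns a dict with "img" (400x640x3 uint8, blue, green, red), "depth" (400x640 float32, m along the optical axis (not along the pixel's ray), 0 where there is no reading), "camera_matrix" (3x3 intrinsics, pixels), "dist_coeffs" ([k1, k2, p1, p2, k3] as OpenCV has them; the pictures are not rectified), "rvec" (rotation vector, rad) and "tvec" (3), from world to camera coordinates, as OpenCV has them; the wrist camera has in their place "tool_from_camera" (4x4, takes a point from camera to tool coordinates, whose origin is the TCP and whose axes are the flange's). Camera axes: x right, y down, z forward; pixel columns grow to the right and rows downward; lengths in m; the calibration is good to about 2 mm. A picture is of the moment at which its call begins: read the wrist's pose just before it.
- finish_job(): hands the job in; it is judged then, once.
Trained networks look in the newest picture that a camera, given by its name, has taken for a name from the list of things; names that differ only in an ending like _2 or _b are one class to them, and where a whole thing is asked for, a point or a joint stands for the part that bears it (a point fixed in the world has none). Each returns a list of dicts, best first, with "confidence" (0 to 1); they miss things now and then, are a little off and sometimes report something else, mostly with a low value. They report only what shows in the picture. A call takes as long as a camera call.
- spot_in(camera, name): "position" ([column, row] in pixels, amid what is visible of it).
The state is a dict: "time_s": time; "joints": joint angles; "joint_vel": joint speeds; "tau": joint torques, N m; "position": TCP position; "orientation": TCP orientation; "contact_force": force on the tool from outside, world axes, zero at the start; "ft_torque": the same for the moment, N m; "finger_gap": finger opening in m; "grip_force": force on a finger pad.
Only numpy, scipy, OpenCV 4.12 (cv2) and the standard library are available. Lean on these libraries where they do the work, as an engineer would, in place of code of your own. Each camera call takes 0.05 s, during which the arm holds its last target. There are 200 camera calls.

## Working session

There is one attempt and no reset: what is moved stays moved. The work goes in short steps, Python scripts to look and compute and a tool call to move; the robot and the scene stay as the last step left them, time stands still between calls to the robot, and variables do not carry over. Pictures are saved under pics/ and viewed, at most 10 in all, crops included, and the job is handed in when it is done.

Besides the shell and the picture viewer there is one more tool, called after "Request:" by a JSON object that holds its "op" and its "data". apply_moves: Moves the arm, as the interface text tells. Its arguments: {"type":"object","properties":{"steps":{"type":"array"}},"required":["steps"]}

```bash
mkdir -p pics; ls; cat > h.py <<'E'
import numpy as np, cv2
from station import get_state, capture, finish_job, spot_in
from scipy.spatial.transform import Rotation as R
def xyz(c,uv,r=3):
    u,v=uv; K=np.array(c["camera_matrix"],float); d=np.array(c["dist_coeffs"],float)
    w=c["depth"][int(v)-r:int(v)+r+1,int(u)-r:int(u)+r+1]; w=w[w>0]
    if len(w)==0: return None
    z=np.median(w)
    p=cv2.undistortPoints(np.array([[[u,v]]],float),K,d)[0,0]
    P=np.array([p[0]*z,p[1]*z,z])
    if "rvec" in c:
        M=cv2.Rodrigues(np.array(c["rvec"],float))[0]; return M.T@(P-np.array(c["tvec"],float).ravel())
    T=np.array(c["tool_from_camera"]); s=get_state()
    return R.from_euler('xyz',s["orientation"],degrees=True).as_matrix()@(T[:3,:3]@P+T[:3,3])+np.array(s["position"])
def cloud(c):
    h,w=c["depth"].shape; K=np.array(c["camera_matrix"],float); d=np.array(c["dist_coeffs"],float)
    g=np.mgrid[0:h,0:w][::-1].reshape(2,-1).T.astype(float)
    p=cv2.undistortPoints(g[:,None],K,d)[:,0]; z=c["depth"].ravel()
    P=np.c_[p*z[:,None],z]
    if "rvec" in c:
        M=cv2.Rodrigues(np.array(c["rvec"],float))[0]; W=(P-np.array(c["tvec"],float).ravel())@M
    else:
        T=np.array(c["tool_from_camera"]); s=get_state()
        W=(P@T[:3,:3].T+T[:3,3])@R.from_euler('xyz',s["orientation"],degrees=True).as_matrix().T+np.array(s["position"])
    W[z==0]=np.nan
    return W.reshape(h,w,3)
E
python3 - <<'E'
from h import *
s=get_state(); print({k:np.round(v,3) for k,v in s.items()})
for n in("scene","side"):
    c=capture(n); cv2.imwrite(f"pics/{n}0.png",c["img"])
    if n=="scene": np.savez("scene0.npz",**c)
    else: np.savez("side0.npz",**c)
    for t in "press lid lid_bar mark_flag offcut_block offcut_dowel bowl brush_pot size_bottle glue_jar weight bone_folder".split():
        l=spot_in(n,t)
        for q in l[:2]:
            p=xyz(c,q["position"],2); print(n,t,np.round(q["position"]),round(q["confidence"],2),None if p is None else p.round(3))
E
```

```text
pics
{'time_s': np.float64(0.0), 'joints': array([-7.1839e+01,  6.6750e+00,  8.2637e+01, -1.0000e-03,  9.0757e+01,
       -2.1670e+00]), 'joint_vel': array([ 0.084, -0.01 ,  0.043, -0.094, -0.132,  0.061]), 'tau': array([-2.0000e-03, -7.2127e+01, -6.2261e+01,  7.8000e-02,  2.4000e-02,
       -0.0000e+00]), 'position': array([ 0.234, -0.633,  0.218]), 'orientation': array([-1.7993e+02, -2.0000e-03,  2.0327e+01]), 'contact_force': array([-0.239,  0.157, -0.312]), 'ft_torque': array([ 0.007, -0.031,  0.025]), 'grip_force': np.float64(0.0), 'finger_gap': np.float64(0.093)}
scene press [343. 239.] 0.9 [0.637 0.001 0.063]
scene lid [344. 228.] 0.66 [0.609 0.012 0.063]
scene lid_bar [346. 227.] 0.93 [0.61  0.017 0.064]
scene lid_bar [311. 208.] 0.28 [ 0.555 -0.045  0.088]
scene mark_flag [399. 150.] 0.71 [0.522 0.166 0.166]
scene mark_flag [344. 241.] 0.62 [0.64  0.001 0.062]
scene offcut_block [181. 219.] 0.72 [ 0.437 -0.327  0.013]
scene offcut_block [313. 209.] 0.69 [ 0.558 -0.041  0.086]
scene offcut_dowel [376. 210.] 0.65 [0.605 0.085 0.09 ]
scene offcut_dowel [397. 146.] 0.33 [0.374 0
[... 559 characters left out ...]
0.519 0.171 0.168]
side lid_bar [303. 220.] 0.92 [0.588 0.031 0.062]
side lid_bar [302. 237.] 0.63 [0.544 0.172 0.151]
side mark_flag [312. 233.] 0.77 [0.523 0.175 0.168]
side offcut_block [326. 201.] 0.7 [ 0.545 -0.02   0.087]
side offcut_block [303. 238.] 0.16 [0.541 0.176 0.152]
side offcut_dowel [305. 345.] 0.16 [0.504 0.31  0.018]
side bowl [372. 148.] 0.88 [ 0.49  -0.384  0.019]
side bowl [300. 239.] 0.41 [0.545 0.176 0.15 ]
side brush_pot [304. 343.] 0.93 [0.506 0.31  0.022]
side size_bottle [311. 136.] 0.91 [ 0.661 -0.296  0.091]
side glue_jar [204. 338.] 0.63 [0.663 0.37  0.073]
side weight [393. 311.] 0.87 [0.358 0.21  0.033]
side bone_folder [407. 201.] 0.52 [ 0.363 -0.169  0.004]
```

View pics/scene0.png

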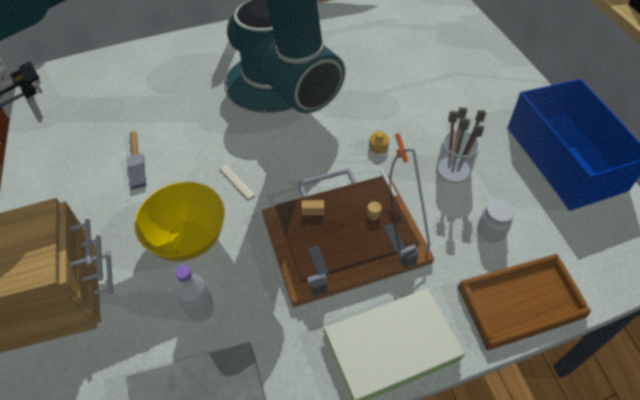

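View pics/side0.png

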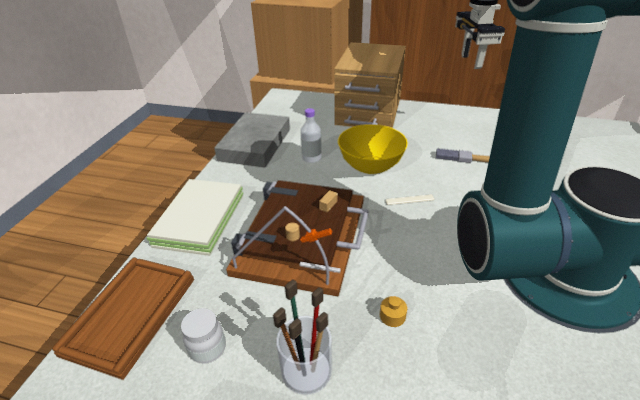

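```bash
python3 - <<'E'
from h import *
for n in("scene","side"):
    c=dict(np.load(n+"0.npz")); W=cloud(c); P=W.reshape(-1,3)
    hsv=cv2.cvtColor(c["img"],cv2.COLOR_BGR2HSV).reshape(-1,3)
    # lid top
    m=(abs(P[:,2]-.062)<.004)&(P[:,0]>.4)&(P[:,0]<.85)&(abs(P[:,1])<.25)
    r=cv2.minAreaRect(P[m][:,:2].astype(np.float32)*1000); print(n,"lid",m.sum(),r)
    np.save(n+"lid.npy",P[m])
    m=(P[:,2]>.074)&(P[:,2]<.097)&(P[:,0]>.45)&(P[:,0]<.8)&(abs(P[:,1])<.14)
    k,l=cv2.connectedComponents(m.reshape(W.shape[:2]).astype(np.uint8))
    for i in range(1,k):
        Q=W[l==i]
        if len(Q)>15:
            T=Q[Q[:,2]>.083]; print(len(Q),len(T),Q.mean(0).round(3),Q.min(0).round(3),Q.max(0).round(3), cv2.minAreaRect(T[:,:2].astype(np.float32)*1000) if len(T)>4 else 0)
    m=(hsv[:,0]<16)&(hsv[:,1]>170)&(hsv[:,2]>120)&(P[:,2]>.08)
    print("flag",m.sum(),np.median(P[m],0).round(4), P[m].min(0).round(3),P[m].max(0).round(3))
    m=(hsv[:,0]>20)&(hsv[:,0]<35)&(hsv[:,1]>120)&(P[:,2]>.075)
    Q=P[m&(P[:,1]<-.15)]; print("bowl",len(Q),cv2.minEnclosingCircle(Q[:,:2].astype(np.float32)) if len(Q) else 0)
E
```

```text
scene lid 8983 ((578.9488525390625, -38.37811279296875), (294.570556640625, 419.63934326171875), 0.352257639169693)
264 216 [ 0.549 -0.039  0.087] [ 0.531 -0.063  0.074] [ 0.564 -0.012  0.094] ((546.6675415039062, -38.09962844848633), (45.52553939819336, 27.094650268554688), 71.93859100341797)
184 152 [0.601 0.084 0.088] [0.584 0.07  0.074] [0.613 0.101 0.096] ((597.9677734375, 84.70741271972656), (28.145273208618164, 29.756959915161133), 71.70832824707031)
flag 40 [0.5151 0.1715 0.1728] [0.495 0.165 0.154] [0.542 0.175 0.186]
bowl 1064 ((0.4625932276248932, -0.5025256872177124), 0.27947717905044556)
side lid 5917 ((576.7867431640625, -38.26513671875), (296.132080078125, 422.3669738769531), 0.01884014531970024)
189 139 [ 0.546 -0.032  0.085] [ 0.53  -0.063  0.074] [ 0.563 -0.011  0.09 ] ((546.222412109375, -36.622459411621094), (49.7211799621582, 21.946945190429688), 72.16117858886719)
167 126 [0.595 0.089 0.086] [0.582 0.069 0.074] [0.611 0.101 0.091] ((596.710693359375, 85.55962371826172), (28.503210067749023, 28.85441780090332), 41.27105712890625)
flag 286 [0.5141 0.1773 0.1647] [0.472 0.164 0.081] [0.546 0.361 0.184]
bowl 514 ((0.40562134981155396, -0.4532850682735443), 0.25648337602615356)
```

```bash
python3 - <<'E'
from h import *
for n in("scene","side"):
    c=dict(np.load(n+"0.npz")); W=cloud(c); P=W.reshape(-1,3)
    hsv=cv2.cvtColor(c["img"],cv2.COLOR_BGR2HSV)
    b=(hsv[...,1]>100)
    m=(abs(W[...,2]-.062)<.005)&(W[...,0]>.4)&(W[...,0]<.85)&(abs(W[...,1])<.25)&b
    k,l,st,_=cv2.connectedComponentsWithStats(m.astype(np.uint8)); i=1+st[1:,4].argmax()
    r=cv2.minAreaRect(W[l==i][:,:2].astype(np.float32)*1000); print(n,"lid",st[i,4],r)
    m=(W[...,2]>.04)&(W[...,2]<.075)&(hsv[...,1]<70)&(W[...,0]>.4)&(W[...,0]<.6)&(abs(W[...,1])<.13)
    k,l,st,_=cv2.connectedComponentsWithStats(m.astype(np.uint8)); i=1+st[1:,4].argmax(); Q=W[l==i]
    print("bar",len(Q),cv2.minAreaRect(Q[:,:2].astype(np.float32)*1000), np.median(Q[:,2]),Q[:,2].max())
    m=(hsv[...,0]>20)&(hsv[...,0]<35)&(hsv[...,1]>120)&(W[...,1]<-.15)&(W[...,1]>-.5)&(W[...,0]>.3)&(W[...,0]<.65)&(W[...,2]>.08)&(W[...,2]<.1)
    Q=W[m]; print("bowl",len(Q),cv2.minEnclosingCircle(Q[:,:2].astype(np.float32)) if len(Q) else 0)
    m=(hsv[...,0]<14)&(hsv[...,1]>170)&(W[...,2]>.12)&(W[...,1]<.2)&(W[...,1]>.13)
    Q=W[m]; o=np.argsort(Q[:,2]); print("flag",len(Q),Q[o[:4]].mean(0),Q[o[-4:]].mean(0),Q.mean(0))
E
```

```text
scene lid 7215 ((602.2740478515625, 18.768760681152344), (261.3968200683594, 200.5511016845703), 89.95919036865234)
bar 488 ((475.7967529296875, 39.50298309326172), (56.766475677490234, 178.46200561523438), 0.660119354724884) 0.061055490723445335 0.06749459975093439
bowl 577 ((0.48577314615249634, -0.32064494490623474), 0.10077539086341858)
flag 41 [0.54039415 0.17268802 0.15667388] [0.49758264 0.1712941  0.18351624] [0.51774569 0.17130401 0.17124536]
side lid 3020 ((598.21728515625, 18.691917419433594), (198.2150115966797, 253.96205139160156), 0.6261124014854431)
bar 391 ((474.16351318359375, 19.021244049072266), (50.650123596191406, 131.86622619628906), 0.8483591079711914) 0.058723642889018386 0.06288590165731554
bowl 283 ((0.48799192905426025, -0.3200836479663849), 0.1023787334561348)
flag 243 [0.53755767 0.17612085 0.14761535] [0.49096587 0.1735867  0.18347721] [0.51745743 0.17540906 0.16636105]
```

```bash
cat > plan.py <<'E'
from h import *
def plan(wps, start=None):
    """wps: list of (pos, rotation, claw, nmin). Prints rows from the measured pose."""
    s=get_state(); p=np.array(s["position"]); r=R.from_euler('xyz',s["orientation"],degrees=True)
    if start: p,r=np.array(start[0],float),start[1]
    for q,rt,claw,nmin in wps:
        q=np.array(q,float); n=max(nmin,int(np.ceil(np.linalg.norm(q-p)/.047)),int(np.ceil(np.degrees((r.inv()*rt).magnitude())/8.3)))
        print("->",q,"rows",n)
        for i in range(n):
            d=r.inv().apply((q-p)/(n-i))/.8; w=(r.inv()*rt).as_rotvec()/(n-i)/np.pi
            d=d.round(4); w=w.round(4)
            print(", ".join(f"{v:g}" for v in [*d,*w,claw]),",")
            p=p+r.apply(d*.8); r=r*R.from_rotvec(w*np.pi)
    return p,r
def down(yaw,tilt=0): return R.from_euler('y',tilt,degrees=True)*R.from_euler('xyz',[180,0,yaw],degrees=True)
E
python3 - <<'E'
from plan import *
plan([([.546,-.037,.20],down(72),.3,1),([.546,-.037,.065],down(72),.3,1)])
E
```

```text
-> [ 0.546 -0.037  0.2  ] rows 15
0.0416, -0.0376, 0.0016, 0, 0, -0.0191, 0.3 ,
0.0438, -0.035, 0.0015, 0, 0, -0.0191, 0.3 ,
0.0458, -0.0323, 0.0016, 0, 0, -0.0191, 0.3 ,
0.0476, -0.0295, 0.0015, 0, 0, -0.0191, 0.3 ,
0.0493, -0.0266, 0.0016, 0, 0, -0.0192, 0.3 ,
0.0508, -0.0236, 0.0015, 0, 0, -0.0191, 0.3 ,
0.0522, -0.0205, 0.0016, 0, 0, -0.0192, 0.3 ,
0.0533, -0.0173, 0.0015, 0, 0, -0.0191, 0.3 ,
0.0542, -0.014, 0.0016, 0, 0, -0.0192, 0.3 ,
0.055, -0.0108, 0.0015, 0, 0, -0.0191, 0.3 ,
0.0555, -0.0074, 0.0016, 0, 0, -0.0192, 0.3 ,
0.0559, -0.0041, 0.0015, 0, 0, -0.0191, 0.3 ,
0.0561, -0.0007, 0.0016, 0, 0, -0.0192, 0.3 ,
0.056, 0.0027, 0.0015, 0, 0, -0.0191, 0.3 ,
0.0557, 0.006, 0.0016, 0, 0, -0.0192, 0.3 ,
-> [ 0.546 -0.037  0.065] rows 3
-0, -0, 0.0562, 0, 0, 0, 0.3 ,
-0, -0, 0.0563, 0, 0, 0, 0.3 ,
-0, -0, 0.0562, 0, 0, 0, 0.3 ,
```

Request:
{"op": "apply_moves", "data": {"steps": [0.042,-0.038,0.002,0,0,-0.019,0.3,0.044,-0.035,0.0015,0,0,-0.019,0.3,0.046,-0.032,0.0015,0,0,-0.019,0.3,0.048,-0.0295,0.0015,0,0,-0.019,0.3,0.049,-0.0265,0.0015,0,0,-0.019,0.3]}}

```text
time_s: 1.8
position: [0.3396, -0.4324, 0.2123]
orientation: [180.0, -0.0, 37.6]
contact_force: [1.0, -0.5, -0.1]
finger_gap: 0.0614
grip_force: 0.0
```

Request:
{"op": "apply_moves", "data": {"steps": [0.051,-0.0235,0.0015,0,0,-0.019,0.3,0.052,-0.0205,0.0015,0,0,-0.019,0.3,0.053,-0.0175,0.0015,0,0,-0.019,0.3,0.054,-0.014,0.0015,0,0,-0.019,0.3,0.055,-0.011,0.0015,0,0,-0.019,0.3]}}

```text
time_s: 2.3
position: [0.4435, -0.2341, 0.2065]
orientation: [180.0, -0.0, 54.7]
contact_force: [0.9, 0.4, 0.4]
finger_gap: 0.0605
grip_force: 0.0
```

Request:
{"op": "apply_moves", "data": {"steps": [0.0555,-0.0075,0.0015,0,0,-0.019,0.3,0.056,-0.004,0.0015,0,0,-0.019,0.3,0.056,-0.0005,0.0015,0,0,-0.019,0.3,0.056,0.003,0.0015,0,0,-0.019,0.3,0.055,0.006,0.0015,0,0,-0.019,0.3]}}

```text
time_s: 2.8
position: [0.5487, -0.0365, 0.2005]
orientation: [180.0, -0.0, 71.8]
contact_force: [0.3, -1.3, 0.4]
finger_gap: 0.0602
grip_force: 0.0
```

```bash
python3 - <<'E'
from plan import *
c=capture("wrist"); cv2.imwrite("pics/w1.png",c["img"])
W=cloud(c)
m=(W[...,2]>.078)&(W[...,2]<.1)&(W[...,0]>.5)&(W[...,0]<.68)&(W[...,1]>-.1)&(W[...,1]<.14)
k,l,st,_=cv2.connectedComponentsWithStats(m.astype(np.uint8))
for i in range(1,k):
    if st[i,4]>80: Q=W[l==i]; print(st[i],Q.mean(0).round(4),np.median(Q[:,2]),cv2.minAreaRect(Q[:,:2].astype(np.float32)*1000))
plan([([.546,-.037,.065],down(72),.3,1)])
E
```

```text
[ 306    0   41   42 1417] [0.5965 0.0879 0.0882] 0.08845236848810188 ((596.5277099609375, 87.75611877441406), (27.19526481628418, 29.187150955200195), 73.09931945800781)
[ 299  163   28   59 1555] [ 0.5478 -0.0325  0.0859] 0.08603914813091516 ((547.1051635742188, -33.85761642456055), (48.63787078857422, 21.885129928588867), 72.85002899169922)
-> [ 0.546 -0.037  0.065] rows 3
-0.0026, -0.0012, 0.0562, -0, -0.0002, 0.0002, 0.3 ,
-0.0026, -0.0011, 0.0562, -0, -0.0002, 0.0003, 0.3 ,
-0.0026, -0.0012, 0.0562, -0, -0.0002, 0.0002, 0.3 ,
```

Request:
{"op": "apply_moves", "data": {"steps": [0.001,-0.0025,0.056,0,0,0,0.3,0,0,0.056,0,0,0,0.3,0,0,0.05,0,0,0,0.3,0,0,0.006,0,0,0,-1,0,0,0,0,0,0,-1]}}

```text
time_s: 3.35
position: [0.5461, -0.037, 0.0655]
orientation: [-179.9, 0.0, 71.6]
contact_force: [-0.2, 0.0, -0.0]
finger_gap: 0.0489
grip_force: 0.0
```

Request:
{"op": "apply_moves", "data": {"steps": [0,0,0,0,0,0,-1,0,0,0,0,0,0,-1,0,0,0,0,0,0,-1]}}

```text
time_s: 3.65
position: [0.5468, -0.0371, 0.0669]
orientation: [179.9, -0.0, 71.6]
contact_force: [-0.1, 0.2, 0.2]
finger_gap: 0.0249
grip_force: 0.0
```

```bash
python3 - <<'E'
from plan import *
s=get_state();print(s["position"],s["finger_gap"],s["grip_force"],s["contact_force"])
plan([([.547,-.035,.155],down(72),-1,1),([.487,-.32,.155],down(72),-1,1),([.487,-.32,.075],down(72),-1,1)])
E
```

```text
[ 0.54681352 -0.03709712  0.06688943] 0.0248727584031764 0.0 [-0.14803235  0.19756764  0.16533925]
-> [ 0.547 -0.035  0.155] rows 2
0.0013, -0.0002, -0.0551, 0.0002, -0, -0.001, -1 ,
0.0013, -0.0003, -0.055, 0.0002, -0.0001, -0.0011, -1 ,
-> [ 0.487 -0.32   0.155] rows 7
-0.0517, 0.0055, -0, -0, 0, 0, -1 ,
-0.0517, 0.0055, -0, -0, 0, 0, -1 ,
-0.0517, 0.0055, -0, -0, 0, 0, -1 ,
-0.0517, 0.0056, -0, -0, 0, 0, -1 ,
-0.0517, 0.0055, -0, -0, 0, 0, -1 ,
-0.0517, 0.0056, -0, -0, 0, 0, -1 ,
-0.0518, 0.0055, -0, -0, 0, 0, -1 ,
-> [ 0.487 -0.32   0.075] rows 2
0, 0, 0.05, -0, 0, 0, -1 ,
0, 0, 0.05, -0, 0, 0, -1 ,
```

Request:
{"op": "apply_moves", "data": {"steps": [0,0,0,0,0,0,-1,0,0,0,0,0,0,-1,0,0,0,0,0,0,-1,0,0,-0.055,0,0,0,-1,0,0,-0.055,0,0,0,-1]}}

```text
time_s: 4.15
position: [0.5456, -0.0369, 0.1539]
orientation: [-179.8, 0.0, 71.6]
contact_force: [0.5, 0.1, -0.5]
finger_gap: 0.0219
grip_force: 29.9
```

Gripped at 22 mm. Carry to the bowl.

Request:
{"op": "apply_moves", "data": {"steps": [-0.0517,0.0055,0,0,0,0,-1,-0.0517,0.0055,0,0,0,0,-1,-0.0517,0.0055,0,0,0,0,-1,-0.0517,0.0055,0,0,0,0,-1,-0.0517,0.0055,0,0,0,0,-1]}}

```text
time_s: 4.65
position: [0.5014, -0.2417, 0.1539]
orientation: [180.0, -0.0, 71.6]
contact_force: [0.2, 0.3, -0.1]
finger_gap: 0.0216
grip_force: 29.9
```

Request:
{"op": "apply_moves", "data": {"steps": [-0.0517,0.0055,0,0,0,0,-1,-0.05,0.0055,0,0,0,0,-1,0,0,0.05,0,0,0,-1,0,0,0.05,0,0,0,-1,0,0,0,0,0,0,-1]}}

```text
time_s: 5.15
position: [0.4825, -0.3189, 0.0686]
orientation: [-179.6, -0.1, 71.6]
contact_force: [-0.5, 1.4, 0.4]
finger_gap: 0.0221
grip_force: 29.9
```

Request:
{"op": "apply_moves", "data": {"steps": [0,0,0,0,0,0,0.2,0,0,0,0,0,0,0.2,0,0,0,0,0,0,0.2,0,0,-0.055,0,0,0,0.3,0,0,-0.055,0,0,0,0.3]}}

```text
time_s: 5.65
position: [0.4846, -0.3198, 0.1636]
orientation: [-180.0, -0.0, 71.7]
contact_force: [1.2, -1.1, 0.8]
finger_gap: 0.0567
grip_force: 0.0
```

```bash
python3 - <<'E'
from plan import *
c=capture("wrist"); cv2.imwrite("pics/w2.png",c["img"])
s=get_state();print(s["position"],s["finger_gap"],s["grip_force"])
print(spot_in("wrist","offcut_block")[:2])
plan([([.597,.0865,.175],down(90),.3,1),([.597,.0865,.066],down(90),.3,1)])
E
```

```text
[ 0.48665729 -0.32125137  0.17269208] 0.058889185772405025 0.0
[{'position': [319.0, 186.4], 'confidence': 0.68}]
-> [0.597  0.0865 0.175 ] rows 9
0.0586, -0.0033, -0.0009, 0.0003, 0.0002, -0.0113, 0.3 ,
0.0587, -0.0012, -0.0009, 0.0003, 0.0002, -0.0113, 0.3 ,
0.0587, 0.0008, -0.0008, 0.0003, 0.0002, -0.0113, 0.3 ,
0.0586, 0.0029, -0.0008, 0.0003, 0.0001, -0.0113, 0.3 ,
0.0585, 0.005, -0.0008, 0.0003, 0.0002, -0.0113, 0.3 ,
0.0582, 0.0071, -0.0008, 0.0004, 0.0001, -0.0114, 0.3 ,
0.058, 0.0092, -0.0008, 0.0003, 0.0002, -0.0113, 0.3 ,
0.0576, 0.0112, -0.0007, 0.0004, 0.0001, -0.0114, 0.3 ,
0.0571, 0.0132, -0.0007, 0.0003, 0.0002, -0.0113, 0.3 ,
-> [0.597  0.0865 0.066 ] rows 3
0, 0, 0.0454, 0, -0, -0, 0.3 ,
0, 0, 0.0454, 0, -0, -0, 0.3 ,
0, 0, 0.0454, 0, -0, -0, 0.3 ,
```

View pics/w2.png

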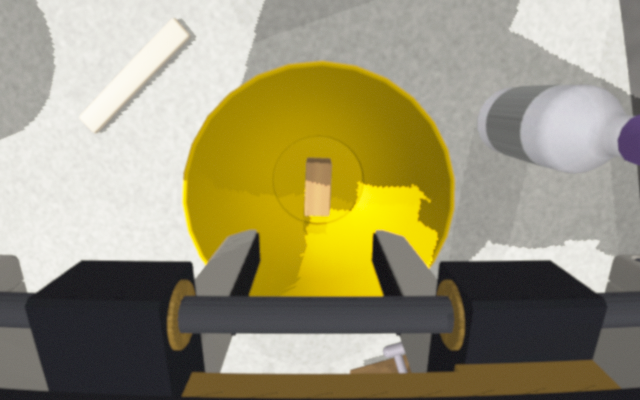

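```bash
python3 - <<'E'
from plan import *
print(np.array(capture("wrist")["tool_from_camera"]).round(3)); s=get_state(); print(s["joints"])
E
```

```text
[[ 0.    -0.964 -0.265  0.073]
 [ 1.     0.     0.001 -0.001]
 [-0.    -0.265  0.964 -0.165]
 [ 0.     0.     0.     1.   ]]
[-3.59378717e+01 -4.07116008e+00  9.83271418e+01  1.34206772e-03
  8.53449272e+01 -1.75848226e+01]
```

```bash
python3 - <<'E'
from plan import *
T=R.from_euler('x',20,degrees=True)*down(90)
plan([([.597,.0925,.175],T,.3,1),([.597,.0925,.0675],T,.3,1)])
E
```

```text
-> [0.597  0.0925 0.175 ] rows 10
0.0534, -0.0031, -0.0012, 0.002, 0.0111, -0.0101, 0.3 ,
0.0535, -0.0014, 0.0007, 0.002, 0.0111, -0.0101, 0.3 ,
0.0535, 0.0003, 0.0026, 0.002, 0.0111, -0.01, 0.3 ,
0.0533, 0.002, 0.0044, 0.002, 0.0111, -0.0101, 0.3 ,
0.053, 0.0037, 0.0063, 0.002, 0.0111, -0.0101, 0.3 ,
0.0526, 0.0054, 0.0081, 0.0019, 0.0111, -0.01, 0.3 ,
0.0521, 0.0071, 0.0098, 0.002, 0.0111, -0.0101, 0.3 ,
0.0515, 0.0088, 0.0116, 0.0019, 0.0111, -0.01, 0.3 ,
0.0508, 0.0105, 0.0133, 0.002, 0.0112, -0.0101, 0.3 ,
0.0498, 0.0122, 0.0151, 0.0019, 0.0111, -0.01, 0.3 ,
-> [0.597  0.0925 0.0675] rows 3
-0.0153, -0, 0.0421, 0, 0, -0, 0.3 ,
-0.0153, -0, 0.0421, 0, 0, -0, 0.3 ,
-0.0153, -0, 0.042, 0, 0, -0, 0.3 ,
```

Request:
{"op": "apply_moves", "data": {"steps": [0.0535,-0.003,-0.001,0.002,0.011,-0.01,0.3,0.0535,-0.0015,0.0005,0.002,0.011,-0.01,0.3,0.0535,0.0005,0.0025,0.002,0.011,-0.01,0.3,0.0535,0.002,0.0045,0.002,0.011,-0.01,0.3,0.053,0.0035,0.0065,0.002,0.011,-0.01,0.3]}}

```text
time_s: 6.3
position: [0.5407, -0.1115, 0.1663]
orientation: [-179.0, -10.1, 80.6]
contact_force: [0.1, -0.5, -0.1]
finger_gap: 0.0606
grip_force: 0.0
```

Request:
{"op": "apply_moves", "data": {"steps": [0.0525,0.0055,0.008,0.002,0.011,-0.01,0.3,0.052,0.007,0.01,0.002,0.011,-0.01,0.3,0.0515,0.009,0.0115,0.002,0.011,-0.01,0.3,0.051,0.0105,0.0135,0.002,0.011,-0.01,0.3,0.05,0.012,0.015,0.002,0.011,-0.01,0.3]}}

```text
time_s: 6.8
position: [0.5963, 0.0954, 0.1704]
orientation: [-179.6, -20.1, 89.8]
contact_force: [0.6, 0.2, -0.1]
finger_gap: 0.0605
grip_force: 0.0
```

```bash
python3 - <<'E'
from plan import *
T=R.from_euler('x',20,degrees=True)*down(90)
c=capture("wrist"); s=get_state();print(s["position"],s["orientation"])
W=cloud(c)
m=(W[...,2]>.083)&(W[...,2]<.095)&(abs(W[...,0]-.6)<.03)&(abs(W[...,1]-.086)<.03)
Q=W[m]; print(len(Q),cv2.minAreaRect(Q[:,:2].astype(np.float32)*1000))
plan([([.597,.0925,.0675],T,.3,1)])
E
```

```text
[0.59707004 0.0996685  0.17024676] [-179.56837701  -20.34194206   90.03078963]
1278 ((596.5418090820312, 88.97918701171875), (29.05652618408203, 29.408424377441406), 19.952716827392578)
-> [0.597  0.0925 0.0675] rows 3
-0.0177, 0.0003, 0.0391, -0.0008, -0.0006, 0.0001, 0.3 ,
-0.0176, 0.0002, 0.0391, -0.0008, -0.0006, 0, 0.3 ,
-0.0175, 0, 0.0392, -0.0009, -0.0007, 0.0001, 0.3 ,
```

Request:
{"op": "apply_moves", "data": {"steps": [-0.0175,0,0.039,0,0,0,0.3,-0.0175,0,0.039,0,0,0,0.3,-0.0175,0,0.039,0,0,0,0.3,0,0,0,0,0,0,-0.2,0,0,0,0,0,0,-1]}}

```text
time_s: 7.35
position: [0.5952, 0.0861, 0.0675]
orientation: [-179.5, -20.0, 89.7]
contact_force: [-0.7, 1.1, -0.0]
finger_gap: 0.0489
grip_force: 0.0
```

Request:
{"op": "apply_moves", "data": {"steps": [0,0,0,0,0,0,-1,0,0,0,0,0,0,-1,0,0,0,0,0,0,-1,0,0,0,0,0,0,-1,0,0,0,0,0,0,-1]}}

```text
time_s: 7.85
position: [0.5956, 0.0861, 0.0684]
orientation: [-179.6, -20.0, 89.7]
contact_force: [-0.7, -0.0, 2.5]
finger_gap: 0.0296
grip_force: 30.0
```

```bash
python3 - <<'E'
from plan import *
T=R.from_euler('x',20,degrees=True)*down(90)
s=get_state();print(s["position"],s["orientation"],s["finger_gap"],s["grip_force"])
plan([([.597,.08,.16],T,-1,1),([.487,-.32,.16],down(90),-1,1)])
E
```

```text
[0.59555575 0.08607575 0.06836415] [-179.57053506  -20.04003073   89.74326638] 0.029601505412127273 29.99158501625061
-> [0.597 0.08  0.16 ] rows 2
0.0161, 0.0005, -0.0551, -0.0009, -0.0001, -0.0007, -1 ,
0.016, 0.0007, -0.0551, -0.001, -0.0001, -0.0006, -1 ,
-> [ 0.487 -0.32   0.16 ] rows 9
-0.0522, -0.0153, -0.019, -0, -0.0123, -0, -1 ,
-0.0529, -0.0153, -0.017, -0, -0.0124, -0, -1 ,
-0.0535, -0.0153, -0.0149, -0, -0.0123, -0, -1 ,
-0.0541, -0.0153, -0.0128, -0, -0.0124, -0, -1 ,
-0.0545, -0.0152, -0.0107, -0, -0.0123, -0, -1 ,
-0.0549, -0.0153, -0.0086, -0, -0.0124, -0, -1 ,
-0.0552, -0.0152, -0.0065, -0, -0.0123, -0, -1 ,
-0.0554, -0.0153, -0.0043, -0, -0.0124, -0, -1 ,
-0.0555, -0.0152, -0.0021, -0, -0.0123, -0, -1 ,
```

Request:
{"op": "apply_moves", "data": {"steps": [0.016,0,-0.055,0,0,0,-1,0.016,0,-0.055,0,0,0,-1,-0.052,-0.0155,-0.019,0,-0.0123,0,-1,-0.053,-0.0155,-0.017,0,-0.0123,0,-1,-0.0535,-0.0155,-0.015,0,-0.0123,0,-1]}}

```text
time_s: 8.35
position: [0.5581, -0.0546, 0.1603]
orientation: [-179.6, -13.3, 89.8]
contact_force: [0.1, 0.4, 0.4]
finger_gap: 0.0298
grip_force: 30.0
```

Request:
{"op": "apply_moves", "data": {"steps": [-0.054,-0.0155,-0.013,0,-0.0123,0,-1,-0.0545,-0.0155,-0.0107,0,-0.0123,0,-1,-0.055,-0.0155,-0.0086,0,-0.0123,0,-1,-0.055,-0.015,-0.0065,0,-0.0123,0,-1,-0.0555,-0.015,-0.0043,0,-0.0123,0,-1]}}

```text
time_s: 8.85
position: [0.4963, -0.2771, 0.1604]
orientation: [-179.6, -2.2, 89.9]
contact_force: [-0.0, -0.1, 0.1]
finger_gap: 0.0292
grip_force: 30.0
```

```bash
python3 - <<'E'
from plan import *
s=get_state();print(s["position"],s["orientation"],s["finger_gap"],s["grip_force"])
plan([([.487,-.32,.16],down(90),-1,1),([.487,-.32,.085],down(90),-1,1)])
E
```

```text
[ 0.49630944 -0.27710428  0.16042068] [-179.58448607   -2.22541592   89.87160682] 0.029202655805190002 29.988102614879608
-> [ 0.487 -0.32   0.16 ] rows 1
-0.0536, -0.0115, -0.0015, -0.0023, -0.0124, -0.0007, -1 ,
-> [ 0.487 -0.32   0.085] rows 2
-0, -0, 0.0469, 0, 0, 0, -1 ,
-0, -0, 0.0469, 0, 0, 0, -1 ,
```

Request:
{"op": "apply_moves", "data": {"steps": [-0.053,-0.0115,-0.0015,0,-0.0124,0,-1,0,0,0.047,0,0,0,-1,0,0,0.047,0,0,0,-1,0,0,0,0,0,0,-1,0,0,0,0,0,0,0.2]}}

```text
time_s: 9.35
position: [0.4873, -0.3176, 0.0853]
orientation: [-179.6, -0.1, 89.9]
contact_force: [-0.2, 0.1, 1.1]
finger_gap: 0.0341
grip_force: 0.0
```

Request:
{"op": "apply_moves", "data": {"steps": [0,0,0,0,0,0,0.2,0,0,0,0,0,0,0.2,0,0,0,0,0,0,0.2,0,0,-0.055,0,0,0,0.1,0,0,-0.055,0,0,0,-0.2]}}

```text
time_s: 9.85
position: [0.4875, -0.3173, 0.1735]
orientation: [-179.5, -0.1, 89.9]
contact_force: [-0.0, -0.7, 0.3]
finger_gap: 0.0467
grip_force: 0.0
```

```bash
python3 - <<'E'
from plan import *
c=capture("wrist"); cv2.imwrite("pics/w3.png",c["img"])
s=get_state();print(s["position"],s["orientation"],s["finger_gap"],s["joints"])
E
```

```text
[ 0.48945147 -0.31875265  0.18253717] [-179.97472247    0.18393467   89.89873134] 0.0430810659875443 [-35.4908706   -4.05722555  96.82474569  -0.16479293  87.14657585
 -35.38148118]
```

View pics/w3.png

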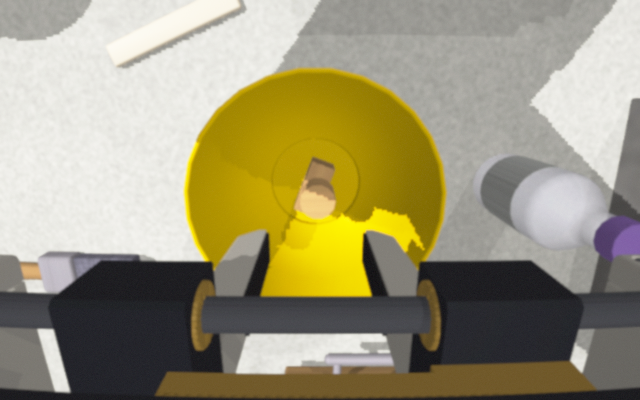

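```bash
python3 - <<'E'
from plan import *
T=down(90,-20)
plan([([.424,.019,.15],T,-.3,1)])
E
```

```text
-> [0.424 0.019 0.15 ] rows 8
0.0528, -0.0103, 0.0049, -0.0139, 0.0001, -0, -0.3 ,
0.0528, -0.0105, 0.0045, -0.0139, 0.0001, -0.0001, -0.3 ,
0.0528, -0.0107, 0.004, -0.0139, 0.0002, -0, -0.3 ,
0.0528, -0.0109, 0.0036, -0.0139, 0.0001, -0.0001, -0.3 ,
0.0527, -0.011, 0.0031, -0.0139, 0.0002, -0, -0.3 ,
0.0528, -0.0111, 0.0027, -0.0139, 0.0001, -0.0001, -0.3 ,
0.0527, -0.0112, 0.0022, -0.0139, 0.0002, -0, -0.3 ,
0.0528, -0.0113, 0.0018, -0.014, 0.0001, -0.0001, -0.3 ,
```

Request:
{"op": "apply_moves", "data": {"steps": [0.053,-0.0105,0.005,-0.014,0,0,-0.3,0.053,-0.0105,0.0045,-0.014,0,0,-0.3,0.053,-0.0105,0.004,-0.014,0,0,-0.3,0.053,-0.011,0.0035,-0.014,0,0,-0.3,0.053,-0.011,0.003,-0.014,0,0,-0.3]}}

```text
time_s: 10.4
position: [0.4464, -0.1043, 0.1539]
orientation: [167.6, -0.1, 89.9]
contact_force: [1.1, 0.4, 0.9]
finger_gap: 0.0322
grip_force: 0.0
```

Request:
{"op": "apply_moves", "data": {"steps": [0.053,-0.011,0.0025,-0.014,0,0,-0.3,0.053,-0.011,0.002,-0.014,0,0,-0.3,0.052,-0.0115,0.002,-0.014,0,0,-0.3,0,0,0,0,0,0,-0.3]}}

```text
time_s: 10.8
position: [0.4213, 0.0253, 0.1421]
orientation: [160.1, -0.2, 90.3]
contact_force: [0.0, -0.3, 0.3]
finger_gap: 0.0325
grip_force: 0.0
```

```bash
python3 - <<'E'
from plan import *
s=get_state();c=capture("wrist"); cv2.imwrite("pics/w4.png",c["img"])
print(s["position"],s["orientation"],s["finger_gap"],s["joints"].round(1) if hasattr(s["joints"],'round') else s["joints"])
W=cloud(c); hsv=cv2.cvtColor(c["img"],cv2.COLOR_BGR2HSV)
m=(W[...,2]>.045)&(W[...,2]<.075)&(W[...,0]>.43)&(W[...,0]<.49)&(W[...,1]>-.1)&(W[...,1]<.15)
Q=W[m]; print(m.sum())
for y in np.arange(-.05,.1,.02):
    q=Q[abs(Q[:,1]-y)<.005]
    if len(q)>5: print(y.round(3),len(q),np.percentile(q[:,0],[2,50,98]).round(4),np.percentile(q[:,2],[50,98]).round(4))
m=(hsv[...,0]<14)&(hsv[...,1]>170)&(W[...,2]>.1)&(W[...,1]>.13)&(W[...,1]<.2); print("flag",m.sum())
for q in (spot_in("wrist","lid_bar")+spot_in("wrist","mark_flag"))[:3]: print(q,xyz(c,q["position"]))
E
```

```text
[0.4212819  0.02528445 0.14208392] [ 1.60058865e+02 -1.53080966e-01  9.02692195e+01] 0.03246206088679613 [ -0.3 -41.6 129.2   0.3  72.5  -0.6]
3756
-0.05 208 [0.4494 0.4639 0.4814] [0.0595 0.0608]
-0.03 168 [0.4486 0.4526 0.4592] [0.0592 0.0607]
-0.01 177 [0.4484 0.4525 0.459 ] [0.0591 0.0607]
0.01 196 [0.4482 0.452  0.459 ] [0.0588 0.0607]
0.03 205 [0.4478 0.452  0.4588] [0.059  0.0609]
0.05 212 [0.4476 0.4518 0.4586] [0.0591 0.0608]
0.07 586 [0.4475 0.4635 0.4887] [0.0594 0.061 ]
flag 0
{'position': [452.1, 146.2], 'confidence': 0.79} [0.57233639 0.05541914 0.06133887]
```

View pics/w4.png

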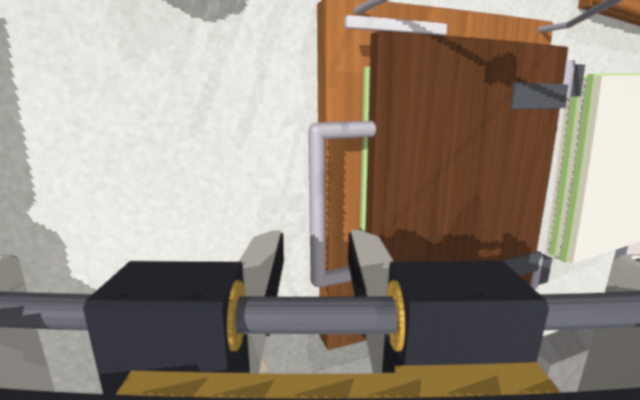

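```bash
python3 - <<'E'
from plan import *
plan([([.4435,.015,.085],down(90.5,-20),-.3,1),([.4598,.015,.039],down(90.5,-20),-.3,2)])
E
```

```text
-> [0.4435 0.015  0.085 ] rows 2
-0.0037, 0, 0.0383, -0.0005, -0.0002, -0.0016, -0.3 ,
-0.0036, 0, 0.0382, -0.0006, -0.0001, -0.0016, -0.3 ,
-> [0.4598 0.015  0.039 ] rows 2
-0, -0.0003, 0.0305, 0, -0, 0, -0.3 ,
-0, -0.0002, 0.0305, 0, -0, 0, -0.3 ,
```

Request:
{"op": "apply_moves", "data": {"steps": [-0.006,0,0.038,0,0,-0.0015,-0.3,-0.006,0,0.038,0,0,-0.0015,-0.3,0,0,0,0,0,0,-0.3]}}

```text
time_s: 11.25
position: [0.4423, 0.0094, 0.0811]
orientation: [160.6, 0.1, 90.2]
contact_force: [-0.1, -0.1, 0.8]
finger_gap: 0.0326
grip_force: 0.0
```

Request:
{"op": "apply_moves", "data": {"steps": [0,0.0025,0.028,0,0,0,-0.3,0,0,0.028,0,0,0,-0.3,0,0,0,0,0,0,-0.3]}}

```text
time_s: 11.55
position: [0.4596, 0.0104, 0.0419]
orientation: [160.5, 0.1, 90.3]
contact_force: [-0.5, -0.7, -0.3]
finger_gap: 0.0326
grip_force: 0.0
```

```bash
python3 - <<'E'
from plan import *
s=get_state();c=capture("wrist"); cv2.imwrite("pics/w5.png",c["img"])
print(s["position"],s["orientation"],s["joints"],s["contact_force"])
E
```

```text
[0.45957494 0.01036998 0.0419032 ] [1.60466678e+02 8.08206253e-02 9.02799015e+01] [ -2.43513753 -30.39156191 132.26382558   0.97389788  58.61494456
  -3.09319481] [-0.49692702 -0.67527206 -0.31879113]
```

View pics/w5.png

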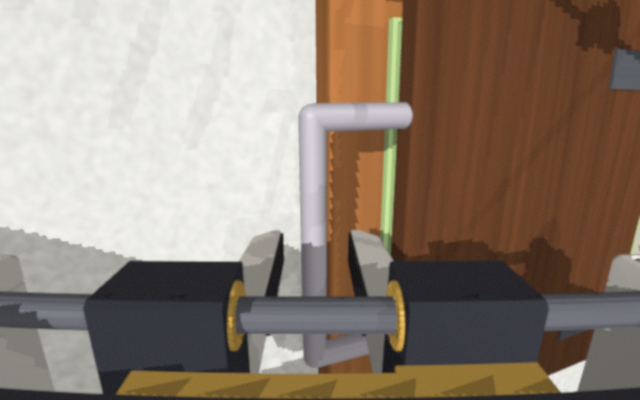

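The picture shows the bar centred between the fingers (column 315). Close on it.

Request:
{"op": "apply_moves", "data": {"steps": [0,0,0,0,0,0,-1,0,0,0,0,0,0,-1,0,0,0,0,0,0,-1,0,0,0,0,0,0,-1,0,0,0,0,0,0,-1]}}

```text
time_s: 12.1
position: [0.4581, 0.0112, 0.0427]
orientation: [160.6, 0.1, 90.4]
contact_force: [-25.5, -1.2, 9.3]
finger_gap: 0.011
grip_force: 30.0
```

```bash
python3 - <<'E'
from plan import *
s=get_state(); print(s["position"],s["orientation"],s["finger_gap"],s["grip_force"],s["contact_force"])
p=np.array(s["position"]); r=R.from_euler('xyz',s["orientation"],degrees=True)
H=np.array([.7045,p[1],.055])
w=[]
for a in np.linspace(0,.45,11)[1:]:
    q=R.from_rotvec([0,a,0]); w.append((H+q.apply(p-H),q*r,-1,1))
plan(w)
# flag from images: line fit of orange pixels, both cameras vs hinge
for n in("scene","side"):
    c=dict(np.load(n+"0.npz")); hsv=cv2.cvtColor(c["img"],cv2.COLOR_BGR2HSV); W=cloud(c)
    m=(hsv[...,0]<14)&(hsv[...,1]>170)&(W[...,2]>.12)&(W[...,1]<.2)&(W[...,1]>.13)
    v,u=np.nonzero(m); K=c["camera_matrix"].astype(float)
    px=np.c_[u,v].astype(float)
    (cx,cy),_,_=cv2.minAreaRect(px.astype(np.float32))
    best=[]
    for th in np.arange(.35,.7,.005):
        rr=np.array([.1825,.2475]); Pp=np.c_[.7045-rr*np.cos(th)-.0027*1,[.0187+.156]*2,.055+rr*np.sin(th)]
        I=cv2.projectPoints(Pp,c["rvec"],c["tvec"],K,c["dist_coeffs"])[0][:,0]
        d=(I[1]-I[0])/np.linalg.norm(I[1]-I[0]); e=px-I.mean(0)
        best.append((np.mean(abs(e@[-d[1],d[0]])),np.mean(e@d),th))
    print(n,len(px),[np.round(b,3) for b in sorted(best)[:4]])
E
```

```text
[0.4580753  0.01117015 0.04265368] [1.60550267e+02 1.14356690e-01 9.04066171e+01] 0.011004287603957762 30.011185705661774 [-25.47686912  -1.17138179   9.31917086]
-> [0.45776937 0.01117015 0.05375155] rows 1
-0, 0.0043, -0.0132, 0.0143, 0.0001, 0, -1 ,
-> [0.45796298 0.01117015 0.06485195] rows 1
-0.0001, 0.0042, -0.0132, 0.0143, 0.0001, 0, -1 ,
-> [0.45865574 0.01117015 0.0759324 ] rows 1
0, 0.0043, -0.0132, 0.0144, 0.0001, 0, -1 ,
-> [0.45984626 0.01117015 0.08697046] rows 1
-0, 0.0042, -0.0132, 0.0143, 0.0001, 0, -1 ,
-> [0.46153211 0.01117015 0.0979438 ] rows 1
-0, 0.0043, -0.0132, 0.0143, 0.0001, 0, -1 ,
-> [0.4637099  0.01117015 0.10883019] rows 1
-0.0001, 0.0042, -0.0132, 0.0143, 0.0001, 0, -1 ,
-> [0.4663752  0.01117015 0.1196076 ] rows 1
0, 0.0043, -0.0133, 0.0144, 0.0001, 0, -1 ,
-> [0.46952262 0.01117015 0.13025419] rows 1
-0, 0.0043, -0.0132, 0.0143, 0.0002, 0, -1 ,
-> [0.47314579 0.01117015 0.14074843] rows 1
-0, 0.0042, -0.0132, 0.0143, 0.0001, 0.0001, -1 ,
-> [0.47723737 0.01117015 0.15106905] rows 1
-0.0001, 0.0043, -0.0132, 0.0143, 0.0001, -0, -1 ,
scene 41 [array([0.572, 1.878, 0.525]), array([0.575, 1.956, 0.52 ]), array([0.593, 1.802, 0.53 ]), array([0.62 , 2.036, 0.515])]
side 243 [array([ 2.063, -0.355,  0.54 ]), array([ 2.095, -0.533,  0.535]), array([ 2.098, -0.179,  0.545]), array([ 2.189, -0.714,  0.53 ])]
```

Request:
{"op": "apply_moves", "data": {"steps": [0,0.0023,-0.0132,0.0143,0,0,-1,0,0.0043,-0.0132,0.0143,0,0,-1,0,0.0043,-0.0132,0.0143,0,0,-1,0,0.0043,-0.0132,0.0143,0,0,-1,0,0,0,0,0,0,-1]}}

```text
time_s: 12.6
position: [0.4599, 0.0112, 0.0879]
orientation: [170.7, 0.1, 90.4]
contact_force: [-6.5, -2.9, -5.4]
finger_gap: 0.011
grip_force: 30.0
```

Request:
{"op": "apply_moves", "data": {"steps": [0,0.0043,-0.0132,0.0143,0,0,-1,0,0.0043,-0.0132,0.0143,0,0,-1,0,0.0043,-0.0132,0.0143,0,0,-1,0,0.0043,-0.0132,0.0143,0,0,-1,0,0.0043,-0.0132,0.0143,0,0,-1]}}

```text
time_s: 13.1
position: [0.4731, 0.0114, 0.141]
orientation: [-176.5, 0.1, 90.4]
contact_force: [1.5, -2.1, -8.5]
finger_gap: 0.011
grip_force: 30.0
```

Request:
{"op": "apply_moves", "data": {"steps": [0,0,0,0,0,0,-1,0,0,0,0,0,0,-1]}}

```text
time_s: 13.3
position: [0.4728, 0.0114, 0.1403]
orientation: [-176.5, 0.1, 90.4]
contact_force: [-2.7, -2.8, -5.5]
finger_gap: 0.0111
grip_force: 30.0
```

```bash
cat > ang.py <<'E'
from plan import *
import sys
s=get_state(); p=np.array(s["position"]); r=R.from_euler('xyz',s["orientation"],degrees=True)
b=p-r.apply([0,0,.0155]); print("tool",p.round(4),np.round(s["orientation"],2),"lid~",np.arctan2(b[2]-.055,.7045-b[0]).round(4),np.hypot(b[2]-.055,.7045-b[0]).round(4),np.round(s["contact_force"],1))
for n in("side","scene"):
    c=capture(n); cv2.imwrite(f"pics/{n}{sys.argv[1]}.png",c["img"]); np.savez(f"{n}{sys.argv[1]}.npz",**c)
    if n=="side": cv2.imwrite(f"pics/crop{sys.argv[1]}.png",cv2.resize(c["img"][170:300,240:400],(800,650)[:2] if 0 else (736,598),interpolation=cv2.INTER_CUBIC))
E
python3 ang.py 1
```

```text
tool [0.4728 0.0114 0.1403] [-1.7652e+02  1.1000e-01  9.0400e+01] lid~ 0.4117 0.2518 [-2.7 -2.8 -5.5]
```

View pics/crop1.png

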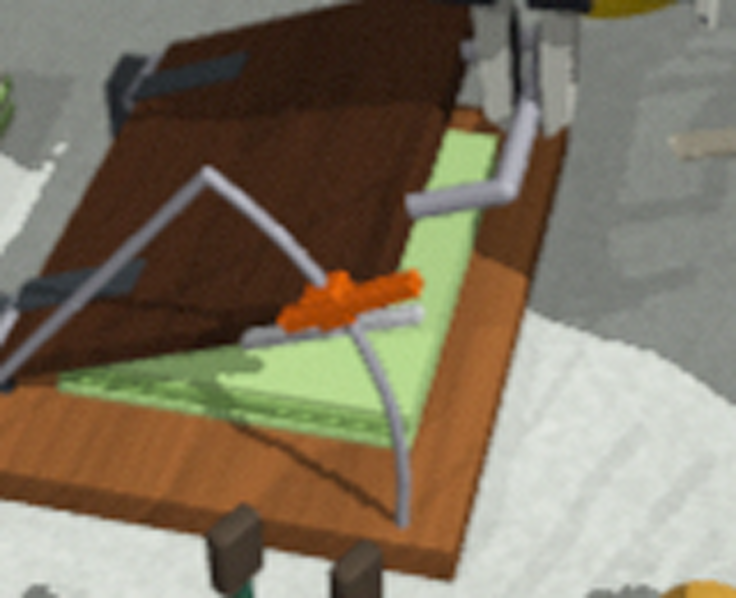

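```bash
cat > fit.py <<'E'
from plan import *
import sys
from scipy.optimize import minimize
yaw=np.radians(.7); C=np.array([.600,.0187,0])
def bar(th,r0,L,y,wy,wt,c):
    r=np.array([r0-L/2,r0+L/2]); pts=[]
    for rr in r:
        for a in(-wt/2,wt/2):
            for dy in(-wy/2,wy/2):
                pts.append([.105-rr*np.cos(th)+a*np.sin(th),y+dy,.055+rr*np.sin(th)+a*np.cos(th)])
    M=R.from_euler('z',yaw).as_matrix(); P=np.array(pts)@M.T+C
    return cv2.projectPoints(P,c["rvec"],c["tvec"],c["camera_matrix"].astype(float),c["dist_coeffs"])[0][:,0]
def fit(c,mask,args,ths):
    S=8; out=[]; m=cv2.resize(mask.astype(np.float32),None,fx=S,fy=S,interpolation=cv2.INTER_LINEAR)>.5
    for th in ths:
      for du in np.arange(-3,3.1,1):
        I=np.zeros(m.shape,np.uint8); h=cv2.convexHull(((bar(th,*args,c)+[du,0]+.5)*S).astype(np.int32)); cv2.fillConvexPoly(I,h,1); I=I>0
        out.append(((I&m).sum()/(I|m).sum(),th,du))
    return sorted(out)[::-1][:3]
if __name__=="__main__":
  for n in("side","scene"):
    c=dict(np.load(n+sys.argv[1]+".npz")); hsv=cv2.cvtColor(c["img"],cv2.COLOR_BGR2HSV)
    box=np.zeros(hsv.shape[:2],bool)
    g=bar(.5,.215,.065,.156,.05,.12,c); x0,y0=g.min(0).astype(int); x1,y1=g.max(0).astype(int); x0,y0,x1,y1=max(x0-15,0),max(y0-10,0),x1+15,y1+10
    box[y0:y1,x0:x1]=1
    f=box&(hsv[...,0]<14)&(hsv[...,1]>200)&(hsv[...,2]>140)
    print(n,"flag",f.sum(),np.round(fit(c,f[:,:],(.215,.065,.156,.010,.008),np.arange(.40,.65,.01)),3).tolist())
    a=np.float32(bar(float(sys.argv[2]),.215,.085,.134,.008,.006,c)); f=bar(.54,.215,.065,.156,.01,.008,c)
    im=c["img"].copy(); 
    S=5; x0,y0=int(a[:,0].mean())-75,int(a[:,1].mean())-58
    im=cv2.resize(im[y0:y0+110,x0:x0+150],None,fx=S,fy=S,interpolation=cv2.INTER_CUBIC)
    for q,col in((a,(255,0,0)),(f,(0,255,0))):
        h=cv2.convexHull(((q-[x0,y0]+.5)*S).astype(np.int32)); cv2.polylines(im,[h],True,col,1)
    cv2.imwrite(f"pics/{n}_ov{sys.argv[1]}.png",im)
E
python3 fit.py 1 .405
```

```text
side flag 207 [[0.723, 0.53, 0.0], [0.721, 0.54, 2.0], [0.713, 0.54, 1.0]]
scene flag 0 [[0.0, 0.64, 3.0], [0.0, 0.64, 2.0], [0.0, 0.64, 1.0]]
```

View pics/side_ov1.png

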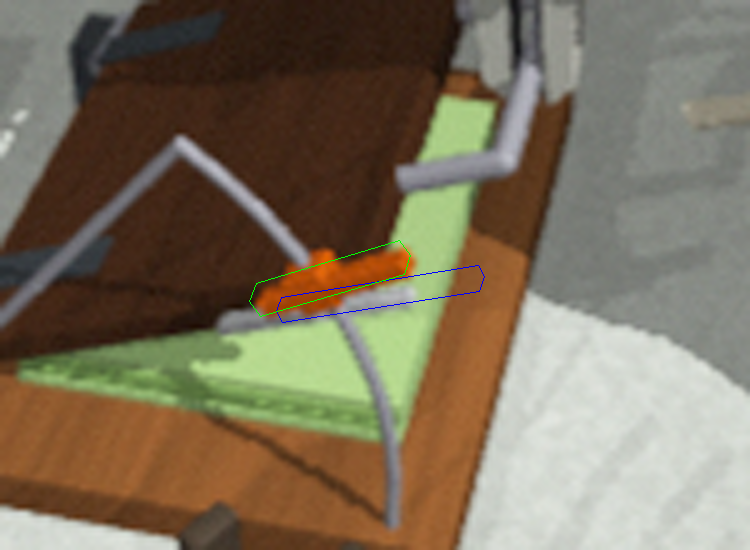

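Request:
{"op": "apply_moves", "data": {"steps": [0,0.0043,-0.0132,0.0143,0,0,-1,0,0.0043,-0.0132,0.0143,0,0,-1,0,0.0021,-0.0066,0.0072,0,0,-1,0,0,0,0,0,0,-1,0,0,0,0,0,0,-1]}}

```text
time_s: 13.9
position: [0.4839, 0.0116, 0.1659]
orientation: [-170.1, 0.1, 90.4]
contact_force: [-5.5, -3.2, -6.2]
finger_gap: 0.0108
grip_force: 30.0
```

```bash
python3 ang.py 2; sed -i 's/.215,.085,.134/.1875,.085,.134/; s/bar(.54,/bar(.53,/' fit.py; sed -i 's/hsv\[...,1\]>200/hsv[...,1]>150/' fit.py
python3 fit.py 2 .52; python3 - <<'E'
import cv2,numpy as np
a=cv2.imread("pics/side_ov2.png");b=cv2.imread("pics/scene_ov2.png")
cv2.imwrite("pics/both2.png",np.hstack([a[100:450,100:500],b[100:450,150:550]]))
E
```

```text
tool [0.4839 0.0116 0.1659] [-1.7009e+02  1.0000e-01  9.0390e+01] lid~ 0.5248 0.2518 [-5.5 -3.2 -6.2]
side flag 1064 [[0.155, 0.54, 2.0], [0.154, 0.53, 0.0], [0.153, 0.54, 1.0]]
scene flag 52 [[0.293, 0.5, 1.0], [0.293, 0.51, 0.0], [0.292, 0.52, 0.0]]
```

View pics/both2.png

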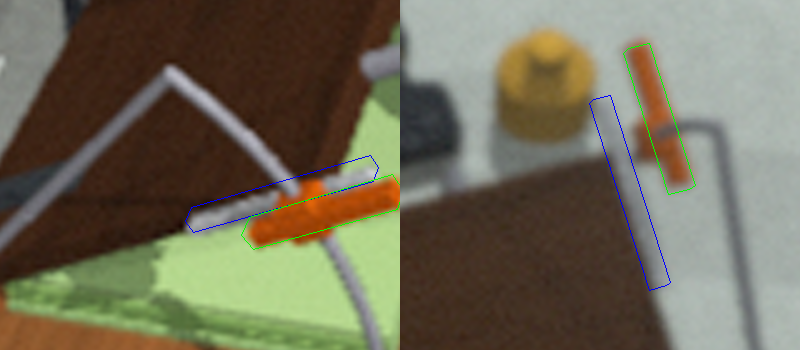

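```bash
cat > cmp.py <<'E'
from fit import *
k=sys.argv[1]; 
for n in("side","scene"):
    c=dict(np.load(n+k+".npz")); img=c["img"].astype(int); hsv=cv2.cvtColor(c["img"],cv2.COLOR_BGR2HSV).astype(int)
    for name,args,lo,hi in(("flag",(.215,.065,.156,.010,.008),.40,.65),("ptr",(.1875,.085,.134,.008,.006),.40,.65)):
        # weight image: orangeness or greyness*brightness
        w=np.clip(img[...,2]-img[...,0]-90,0,80) if name=="flag" else np.clip(120-hsv[...,1]*1.2,0,90)*(img.sum(2)>(330 if n=="side" else 280))
        if name=="flag": w=w*(img[...,1]<0.75*img[...,2])*(hsv[...,0]<13)*(hsv[...,1]>150)
        res=[]
        for th in np.arange(lo,hi,.002):
            q=bar(th,*args,c); a,b=q[:4].mean(0),q[4:].mean(0); d=(b-a)/np.linalg.norm(b-a); nn=np.array([-d[1],d[0]])
            s=np.linspace(.15,.85,60)[:,None]; t=np.arange(-2,2.01,.5)
            if name=="flag": s=np.r_[s[s[:,0]<.3],s[s[:,0]>.55]]  # skip the clip
            P=(a+(b-a)*s)[:,None]+t[None,:,None]*nn
            v=cv2.remap(w.astype(np.float32),P[...,0].astype(np.float32),P[...,1].astype(np.float32),cv2.INTER_LINEAR)
            res.append((v*np.exp(-t**2/2)).sum())
        res=np.array(res); th=np.arange(lo,hi,.002); pk=th[res>.9*res.max()]; print(n,name,"best",th[res.argmax()].round(3),pk.min().round(3),pk.max().round(3))
E
python3 cmp.py 2
```

```text
side flag best 0.532 0.522 0.542
side ptr best 0.514 0.504 0.522
scene flag best 0.538 0.524 0.554
scene ptr best 0.564 0.516 0.632
```

Request:
{"op": "apply_moves", "data": {"steps": [0,0.0015,-0.0047,0.0051,0,0,-1,0,0,0,0,0,0,-1,0,0,0,0,0,0,-1,0,0,0,0,0,0,-1]}}

```text
time_s: 14.4
position: [0.4859, 0.0116, 0.1696]
orientation: [-169.2, 0.1, 90.4]
contact_force: [-5.2, -3.1, -5.5]
finger_gap: 0.011
grip_force: 30.0
```

```bash
python3 ang.py 3; python3 cmp.py 3; python3 fit.py 3 .532; python3 - <<'E'
import cv2,numpy as np
a=cv2.imread("pics/side_ov3.png");b=cv2.imread("pics/scene_ov3.png")
cv2.imwrite("pics/both3.png",np.hstack([a[100:450,100:500],b[100:450,150:550]]))
E
```

```text
tool [0.4859 0.0116 0.1696] [-1.6918e+02  1.0000e-01  9.0390e+01] lid~ 0.542 0.2517 [-5.2 -3.1 -5.5]
side flag best 0.53 0.52 0.538
side ptr best 0.528 0.518 0.538
scene flag best 0.54 0.526 0.554
scene ptr best 0.578 0.534 0.636
side flag 1015 [[0.156, 0.54, 2.0], [0.156, 0.53, 0.0], [0.155, 0.53, 1.0]]
scene flag 53 [[0.3, 0.5, 0.0], [0.3, 0.5, 1.0], [0.299, 0.51, 0.0]]
```

View pics/both3.png

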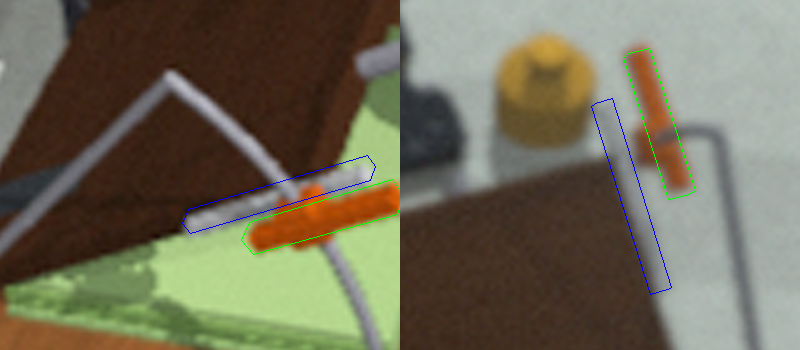

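```bash
python3 -c "
from station import *
print(finish_job())"
```

```text
the job is handed in; nothing more can be done
None
```

I put both offcuts in the bowl, then lifted the lid to about 0.53 rad. There the side camera puts its pointer within about 0.002 rad of the flag. I handed the job in at about 14.5 s, still gripping the handle; I saw no contact with the flag or the other things.

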